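Index the planter turntable and lock it

TASK

Turn the planter turntable counter-clockwise (seen from above) by pushing on the white posts along its rim, not on the pots, until the flat-backed pot faces front, towards the robot, and the turntable has snapped into its spring catch so that it stays there when you let go. Feel for the catch and lean on the turntable gently, never with more than 25 N. Then throw the lock lever fully over, away from the robot, leave everything standing, and disturb nothing else on the bench.

Things in the scene. Friction and masses are not known exactly. Their poses are not given: they have to be found in the camera images.
- turntable_base: Grey base board, 360 mm (x) by 500 mm (y) by 18 mm thick, fixed to the bench. Origin: centre of its underside, on the turntable's vertical axis. Its -x axis is the front (towards the robot), marked by a short white line on the board.
- catch_place (a point): Nominal place of the spring catch: on the board's y axis, 160 mm left of the turntable axis, 40 mm above the bench. A black block with a steel buffer plunger pointing to +x and a pivoted steel latch arm beyond it. It was screwed down by eye: where it latches differs by up to 0.09 rad of turntable angle either way, and this point does not show it. Feel for it.
- disc: Plywood disc, 300 mm wide, 15 mm thick, top 45 mm above the bench. Origin: centre of its underside, on the axis; z up. Six white upright posts, 12 mm thick, stand 135 mm from the axis at 30, 90, 150, 210, 270 and 330 degrees counter-clockwise from the disc's x axis; their tops are 99 mm above the bench. Push on these; more than 25 N spoils the run. Turning freely takes about 2 N at a post.
- lug (a point): Steel lug at the disc's rim, 160 mm from the axis on the disc's +y. From 0.4 rad before latching it compresses the buffer (up to 6 N more at a post), near the end it lifts the latch arm (5 N more, 13 N in all), which snaps in behind it; 2 mm on, a rubber pad stops it, adding 5 N per mm. A push of 16 N or more means latched: it settles 0.05 rad back and stays. Let go earlier, it springs back over 0.2 rad.
- turntable (a joint): Angle of the disc in the base board, rad: 0 when the flat-backed pot faces straight front, growing counter-clockwise seen from above (the disc's x axis then lies along the board's x axis). Starts between -1.9 and -0.9. Latched it reads between -0.13 and 0.13.
- pots: Four orange plastic pots screwed to the disc, 62 mm from the axis: round ones (68 mm wide, 56 mm high) on the disc's +x, +y and -y axes, the flat-backed wall pot on its -x axis (76 mm wide, back plate with a hanging lip, top 116 mm above the bench). They reach at most 97 mm from the axis. Origin: on the axis, on the disc's top. Not to be pushed.
- wall_pot_rim (a point): Centre of the flat-backed pot's mouth, 62 mm from the axis, 105 mm above the bench.
- lock_lever (a joint): Lock lever angle, rad: 0 leaning towards the robot (board's -x), 1.0 (its stop) fully over, leaning away (+x). Starts between 0 and 0.12, stays where it is left; about 1 N at the ball moves it.
- lock_lever_tip (a point): Centre of the lever's black ball, 26 mm wide, on a 10 mm steel rod 80 mm long. Pivot along the board's y, 40 mm above the bench, 40 mm in front (-x) of the turntable axis and 205 mm to its right (-y), in a dark block 70 by 50 mm. From 0 to 1 the ball travels 77 mm along the board's +x; it is 110 mm above the bench at either end, 120 mm midway.
- mug: White mug, 80 mm wide, 90 mm high, on the bench beyond the board's left side; leave alone. Origin: centre of its underside.
- tape_measure: Yellow tape measure, 70 by 35 by 60 mm, on the bench beyond the board's right side; leave alone. Origin: centre of its underside.
- screwdriver: Screwdriver lying on the bench beyond the board's right side; leave alone.
- glue_jar: White jar, 60 mm wide, 80 mm high, on the bench beyond the board's left side; leave alone. Origin: centre of its underside.

How it is judged:
By the outcome, as a careful person would: the job done as asked, in the order asked, and still so for the second after the job is handed in, with the robot touching nothing.
It also fails if it takes over 72 s, if anything falls off the work surface, if the arm or the gripper's body presses on something with over 40 N, if the wrist force passes 120 N, or if a joint passes its speed limit or range.

ROBOT

A 6-joint arm with a two-finger parallel gripper is mounted at the origin on the work surface. World frame = base frame: x ahead of the robot, y to its left, z up, the work surface at z = 0. Lengths are in mm, angles in rad, forces in N, time in s.
With the tool pointing down it reaches from about 300 to 775 mm from the base axis. Payload 14.6 kg.
Tool frame: the origin (TCP) lies midway between the tips of the shut fingers; the grasp point (between the pads) lies grasp_offset behind it (grasp_offset is the distance from the TCP to the grasp point, in mm); z points along the fingers, y is the line along which they close (so a half turn about z gives the same grasp; the last joint's range is limited). The gripper opens to 94 mm and grips with 3 to 60 N. Pads are 16 mm wide; open, the fingers measure 119 mm over their backs; the gripper's body (75 mm by 177 mm) begins 78 mm behind the grasp point.
Start: joints at [1.139, 0.3, 1.521, -0, 1.321, -0.067], TCP at [196.216, 513.798, 205.446] pointing down, gripper open.
Joint ranges: [-3.03, 3.03], [-0.79, 2.21], [0.23, 2.52], [-1.04, 4.18], [0, 3.07], [-2.55, 2.55]. Speed limits (rad/s): [2.22, 2.22, 2.57, 3.14, 3.14, 3.14].

INTERFACE

Orientations are given as [roll, pitch, yaw] about the fixed x, y, z axes, in that order (R = Rz(yaw) Ry(pitch) Rx(roll)).
In Python, from cell import * gives the robot as it stands. The module is installed in compiled form; this text tells all that it offers.
- The arm moves only by the shell command python3 -m jog 'ROWS' [FORCE]. ROWS is JSON, a list of rows, each a list of 3 entries, a list of its own where there are three numbers: the finger opening in mm, from 0 to 94, then the shift along the tool's x, y, z in units of 50 mm (1.0 is 50 mm), then the turn about the tool's z in units of 180 degrees (1.0 is 180 degrees). In form: [[fingers, [dx, dy, dz], twist], ...]. A call has 1 to 20 rows; each row shifts and turns the commanded pose from where the row before left it, along the tool's axes as they then stand; what a row does not reach is not made up. A row lasts 1/10 s, in which the tool goes at most 50 mm and 8.59 degrees, less where a joint would pass 70% of its speed; a pose out of reach is approached as far as the arm can. A call with a number of a shift or a turn outside -1 to 1 is refused whole. A call with a gripper value outside its range is refused whole. The fingers move at their own pace and stop on an object; FORCE is the grip in N (left out, the last holds). Time passes only in rows, so rows that do not move let the fingers close. It gives the time, the measured TCP pose, the force, the opening and the grip force at its end, in the units of the state.
- read_state(): the state, without advancing time (a new reading comes with each control period).
- camera(name): name is "scene" or "side" or "wrist"; returns the picture (384x512x3 uint8, red, green, blue); there is no depth.
- calibration(name): a dict with "mtx" (3x3 intrinsics, pixels), "distortion" ([k1, k2, p1, p2, k3] as OpenCV has them; the pictures are not rectified), "cam_to_world" (4x4, takes a point from camera to world coordinates); the wrist camera has in their place "hand_eye" (4x4, takes a point from camera to tool coordinates, whose origin is the TCP and whose axes are the flange's). Camera axes: x right, y down, z forward; pixel columns grow to the right and rows downward; lengths in mm; the calibration is good to about 2 mm. A picture is of the moment at which its call begins: read the wrist's pose just before it. calibration takes no time and is no camera call.
- sign_off(): hands the job in; it is judged then, once.
Trained networks look in the newest picture that a camera, given by its name, has taken for a name from the list of things; names that differ only in an ending like _2 or _b are one class to them, and where a whole thing is asked for, a point or a joint stands for the part that bears it (a point fixed in the world has none). Each returns a list of dicts, best first, with "conf" (0 to 1); they miss things now and then, are a little off and sometimes report something else, mostly with a low value. They report only what shows in the picture. A call takes as long as a camera call.
- regions_of(camera, query): "pixels" (384x512 bool, what is visible of it) and "rect" ([centre column, centre row, width, height] in pixels, round what is visible of it).
The state is a dict: "clock": time; "joints": joint angles; "qd": joint speeds; "effort": joint torques, N m; "eef_pos": TCP position; "eef_rot": TCP orientation; "wrist_force": force on the tool from outside, world axes, zero at the start; "moment": the same for the moment, N m; "finger_gap": finger opening in mm; "finger_force": force on a finger pad.
Only numpy, scipy, OpenCV 4.12 (cv2) and the standard library are available. Lean on these libraries where they do the work, as an engineer would, in place of code of your own. Each camera call takes 0.05 s, during which the arm holds its last target. There are 200 camera calls.

## Working session

There is one attempt and no reset: what is moved stays moved. The work goes in short steps, Python scripts to look and compute and a shell command to move; the robot and the scene stay as the last step left them, time stands still between calls to the robot, and variables do not carry over. Pictures are saved under pics/ and viewed, at most 10 in all, crops included, and the job is handed in when it is done.

```bash
mkdir -p pics
python3 - <<'E'
from cell import *
import cv2,numpy as np
s=read_state();print({k:np.round(v,3).tolist() for k,v in s.items()})
for c in("scene","side"):
    im=camera(c);cv2.imwrite(f"pics/{c}0.png",im[:,:,::-1])
    k=calibration(c);print(c,np.round(k["mtx"],1).tolist(),np.round(k["cam_to_world"],3).tolist())
    for q in("turntable_base","lock_lever_tip","wall_pot_rim","lug","disc","catch_place"):
        try:
            r=regions_of(c,q);print(q,[(round(d["conf"],2),np.round(d["rect"]).tolist()) for d in r[:3]])
        except Exception as e:print(q,e)
E
```

```text
{'clock': 0.0, 'joints': [1.139, 0.3, 1.522, -0.0, 1.321, -0.067], 'qd': [0.0, -0.002, 0.001, -0.001, -0.001, 0.001], 'effort': [0.001, -53.182, -35.272, 0.071, 0.024, -0.0], 'eef_pos': [196.109, 513.57, 204.898], 'eef_rot': [-3.14, -0.0, 2.777], 'wrist_force': [0.054, -0.341, -0.765], 'moment': [0.035, -0.045, 0.055], 'finger_force': 0.0, 'finger_gap': 94.013}
scene [[362.4, 0.0, 254.4], [0.0, 362.4, 190.1], [0.0, 0.0, 1.0]] [[0.406, 0.706, -0.58, 1135.347], [0.914, -0.324, 0.245, -283.653], [-0.015, -0.63, -0.777, 916.193], [0.0, 0.0, 0.0, 1.0]]
turntable_base [(0.71, [284.0, 224.0, 195.0, 132.0]), (0.66, [398.0, 177.0, 25.0, 29.0])]
lock_lever_tip []
wall_pot_rim [(0.88, [278.0, 201.0, 52.0, 49.0])]
lug [(0.8, [282.0, 209.0, 100.0, 88.0])]
disc [(0.98, [280.0, 210.0, 98.0, 90.0])]
catch_place [(0.97, [285.0, 222.0, 196.0, 132.0])]
side [[433.2, 0.0, 259.0], [0.0, 433.2, 184.0], [0.0, 0.0, 1.0]] [[0.867, -0.374, 0.33, 3.445], [-0.498, -0.661, 0.561, -835.222], [0.008, -0.651, -0.759, 1243.628], [0.0, 0.0, 0.0, 1.0]]
turntable_base [(0.62, [277.0, 195.0, 140.0, 123.0])]
lock_lever_tip [(0.65, [278.0, 221.0, 17.0, 11.0])]
wall_pot_rim [(0.72, [272.0, 174.0, 46.0, 41.0]), (0.71, [357.0, 299.0, 17.0, 35.0])]
lug [(0.79, [272.0, 180.0, 78.0, 72.0])]
disc [(0.75, [271.0, 181.0, 83.0, 68.0])]
catch_place [(0.56, [275.0, 195.0, 140.0, 124.0])]
```

Run:
```python
import cv2
a=cv2.imread("pics/scene0.png")[120:320,160:420]
b=cv2.imread("pics/side0.png")[110:310,180:440]
cv2.imwrite("pics/a.png",cv2.resize(a,None,fx=3,fy=3,interpolation=2))
cv2.imwrite("pics/b.png",cv2.resize(b,None,fx=3,fy=3,interpolation=2))
```

```text
(no output)
```

View pics/a.png

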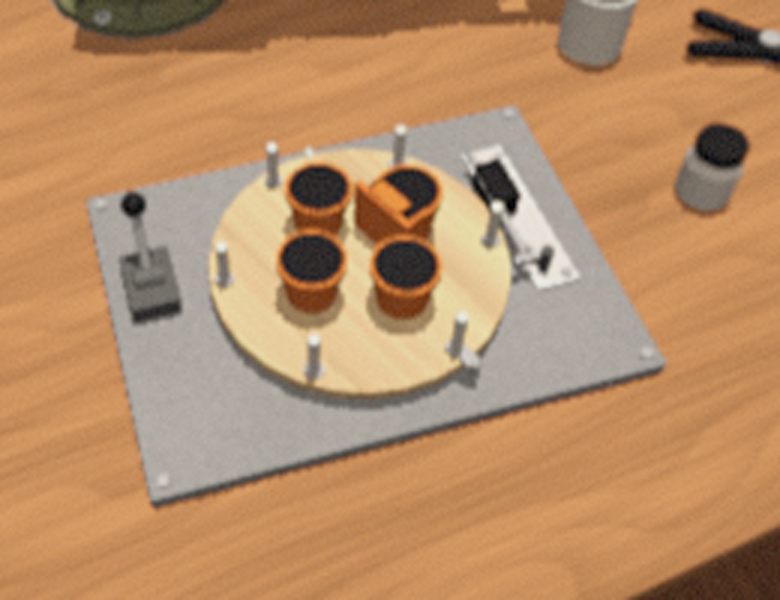

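View pics/b.png

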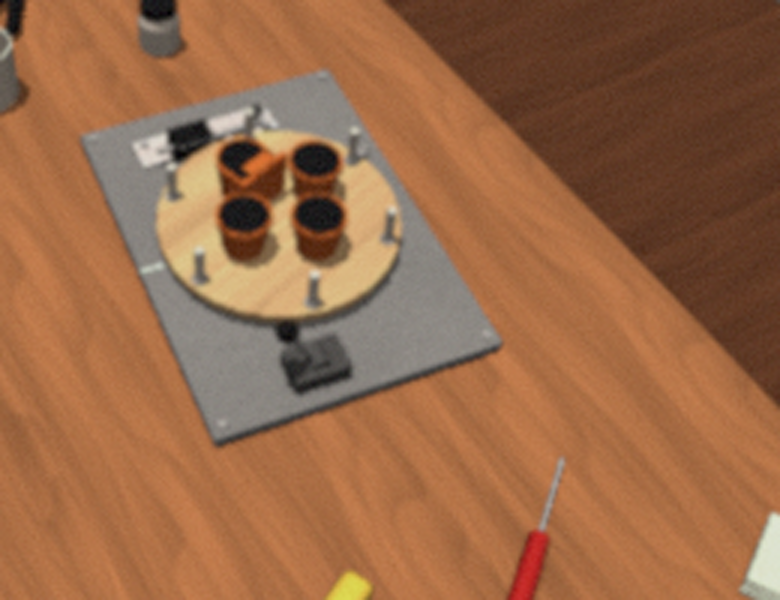

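```bash
cat > h.py <<'E'
import numpy as np,cv2
from cell import *
def proj(c,P):
    k=calibration(c);T=np.linalg.inv(k["cam_to_world"])
    return cv2.projectPoints(np.float64(P).reshape(-1,3),cv2.Rodrigues(T[:3,:3])[0],T[:3,3],k["mtx"],np.float64(k["distortion"]))[0][:,0]
def board(p,L):
    c,s=np.cos(p[2]),np.sin(p[2]);L=np.float64(L)
    return np.c_[p[0]+c*L[:,0]-s*L[:,1],p[1]+s*L[:,0]+c*L[:,1],L[:,2]]
def posts(th,idx=range(6),r=135,z=99):
    a=th+np.radians([30+60*i for i in idx]);return np.c_[r*np.cos(a),r*np.sin(a),a*0+z]
E
python3 - <<'E'
from h import *
from scipy.optimize import least_squares
C=np.float64([[-180,-250,18],[-180,250,18],[180,250,18],[180,-250,18]])
sc=np.float64([(88,203),(515,107),(662,362),(153,494)])/3+[160,120]
sd=np.float64([(217,434),(82,138),(327,70),(500,345)])/3+[180,110]
# scene posts ; idx1 = 90deg one by the lug
sp={1:(461,319),2:(497,206),3:(400,129),4:(272,148),5:(221,247),0:(313,341)}
dp={1:(355,131),3:(172,168),4:(200,251),5:(315,275),0:(391,211)}
S=np.float64(list(sp.values()))/3+[160,120];D=np.float64(list(dp.values()))/3+[180,110]
def f(p):
    th=p[3]
    return np.concatenate([(proj("scene",board(p,C))-sc),(proj("side",board(p,C))-sd),
     (proj("scene",board(p,posts(th,sp)))-S),(proj("side",board(p,posts(th,dp)))-D)]).ravel()
r=least_squares(f,[500,150,0,-.7],x_scale=[10,10,.1,.1],loss="soft_l1");p=r.x
print(p.round(3).tolist());print(r.fun.reshape(-1,2).round(1).tolist())
print("posts",board(p,posts(p[3])).round().tolist())
print("lever0,1",board(p,[[-78.4,-205,110],[-1.6,-205,110]]).round().tolist())
print("rim",board(p,[[-62*np.cos(p[3]),-62*np.sin(p[3]),105]]).round(), proj("side",board(p,[[-78.4,-205,110]])), (np.array([288,331])/3+[180,110]))
E
```

```text
[572.708, 32.77, -0.144, -1.154]
[[-1.5, -1.5], [-0.1, -1.2], [2.0, 0.7], [-1.4, 2.8], [-0.6, 2.1], [-0.9, -1.2], [0.3, -0.9], [1.5, -1.2], [0.1, -0.7], [-0.1, 0.2], [0.0, 0.0], [-0.5, -0.4], [-0.5, -0.2], [-0.1, -0.5], [0.1, -0.3], [-0.1, -0.7], [-0.2, -0.5], [0.1, -0.5], [0.5, -0.6]]
posts [[669.0, -62.0, 99.0], [703.0, 69.0, 99.0], [606.0, 164.0, 99.0], [476.0, 127.0, 99.0], [443.0, -4.0, 99.0], [539.0, -98.0, 99.0]]
lever0,1 [[466.0, -159.0, 110.0], [542.0, -170.0, 110.0]]
rim [[556.  92. 105.]] [[276.01055201 220.74350732]] [276.         220.33333333]
```

```bash
python3 -m jog '[[0,[0,0,0],0.0472],[0,[0,0,0],0.0472],[0,[0,0,0],0.0472],[0,[0,0,0],0.0472],[0,[0,0,0],0.0472],[0,[0,0,0],0.0472],[0,[0,0,0],0.0472],[0,[0,0,0],0.0472],[0,[0,0,0],0.0472],[0,[0,0,0],0.0472],[0,[0,0,0],0.0472],[0,[0,0,0],0.0472],[0,[0,0,0],0.0472],[0,[0,0,0],0.0472],[0,[0,0,0],0.0472],[0,[0,0,0],0]]'
cat >> h.py <<'E'
def go(x,y,z):
    s=read_state();e=s["eef_rot"][2];R=np.array([[np.cos(e),np.sin(e),0],[np.sin(e),-np.cos(e),0],[0,0,-1]])
    print("yaw",round(np.degrees(e),2),"pos",np.round(s["eef_pos"],1),"shift/50",np.round(R.T@(np.array([x,y,z])-s["eef_pos"])/50,3), "F",np.round(s["wrist_force"],1),"gap",round(s["finger_gap"],1),"t",s["clock"])
B=np.array([572.7,32.8])
def rim(deg,r=135): a=np.radians(deg);return B+r*np.array([np.cos(a),np.sin(a)])
E
python3 -c "
from h import *
go(*rim(121.7),160)"
```

```text
clock: 2.3
eef_pos: [196.2, 513.8, 205.5]
eef_rot: [-3.142, -0.0, 0.55]
wrist_force: [0.3, -0.4, -0.2]
finger_gap: 0.3
finger_force: 0.0
yaw 31.52 pos [196.2 513.8 205.5] shift/50 [1.381 9.437 0.91 ] F [ 0.3 -0.4 -0.2] gap 0.3 t 2.3
```

```bash
python3 -m jog '[[0,[0.092,0.629,0.06],0],[0,[0.092,0.629,0.06],0],[0,[0.092,0.629,0.06],0],[0,[0.092,0.629,0.06],0],[0,[0.092,0.629,0.06],0],[0,[0.092,0.629,0.06],0],[0,[0.092,0.629,0.06],0],[0,[0.092,0.629,0.06],0],[0,[0.092,0.629,0.06],0],[0,[0.092,0.629,0.06],0],[0,[0.092,0.629,0.06],0],[0,[0.092,0.629,0.06],0],[0,[0.092,0.629,0.06],0],[0,[0.092,0.629,0.06],0],[0,[0.092,0.629,0.07],0],[0,[0,0,0],0]]'
python3 - <<'E'
from h import *
go(*rim(121.7),62)
im=camera("wrist");cv2.imwrite("pics/w1.png",im[:,:,::-1])
im=camera("scene");cv2.imwrite("pics/s1.png",cv2.resize(im[110:310,160:420,::-1],None,fx=3,fy=3))
E
```

```text
clock: 3.9
eef_pos: [504.0, 146.1, 159.4]
eef_rot: [3.141, 0.001, 0.555]
wrist_force: [0.0, 0.7, 0.7]
finger_gap: 0.9
finger_force: 0.0
yaw 31.77 pos [504.  146.1 159.4] shift/50 [-0.02  -0.05   1.947] F [0.  0.7 0.7] gap 0.9 t 3.9
```

View pics/w1.png

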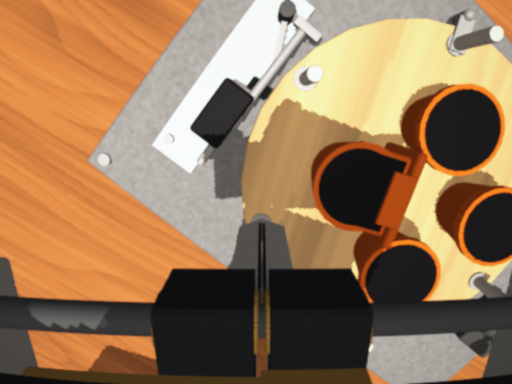

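View pics/s1.png

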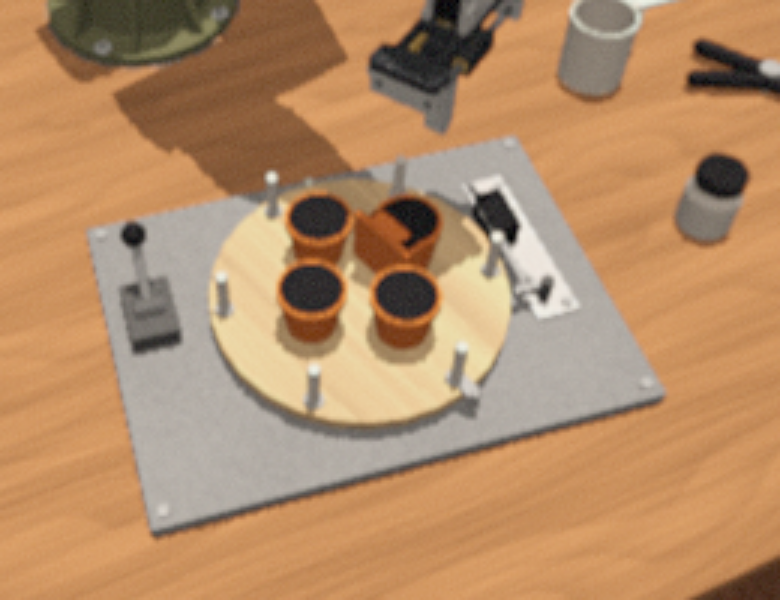

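The wrist view shows the fingertips at (262,218), just inside the disc's rim. They sit clear of the wall pot at (365,190) and the post at (312,78), and post 3 is hidden below the fingers. In the scene view nothing has been disturbed, so I'm descending.

```bash
python3 -m jog '[[0,[-0.02,-0.05,0.2],0],[0,[0,0,0.35],0],[0,[0,0,0.35],0],[0,[0,0,0.35],0],[0,[0,0,0.35],0],[0,[0,0,0.34],0],[0,[0,0,0],0]]'
python3 - <<'E'
from h import *
go(*rim(121.7),62)
# per-row arc: 2 deg steps
d=np.radians(2);print(135*np.sin(d)/50,135*(1-np.cos(d))/50, 2/180)
E
```

```text
clock: 4.7
eef_pos: [498.5, 150.7, 60.8]
eef_rot: [-3.14, 0.004, 0.555]
wrist_force: [-0.2, -0.3, -0.5]
finger_gap: 0.7
finger_force: 0.0
yaw 31.8 pos [498.5 150.7  60.8] shift/50 [ 0.023  0.086 -0.025] F [-0.2 -0.3 -0.5] gap 0.7 t 4.7
0.09422864109675261 0.0016447670484414424 0.011111111111111112
```

```bash
python3 -m jog '[[0,[-0.047,0.08,0],-0.0056],[0,[-0.0942,0.0016,0],-0.0111],[0,[-0.0942,0.0016,0],-0.0111],[0,[-0.047,0.001,0],-0.0056],[0,[-0.047,0.001,0],-0.0056],[0,[-0.047,0.001,0],-0.0056],[0,[-0.047,0.001,0],-0.0056],[0,[-0.0942,0.0016,0],-0.0111],[0,[-0.0942,0.0016,0],-0.0111],[0,[-0.0942,0.0016,0],-0.0111],[0,[0,0,0],0]]'
python3 - <<'E'
from h import *
go(*rim(136),61)
s=read_state();v=np.array(s["eef_pos"][:2])-B;print(np.hypot(*v),np.degrees(np.arctan2(v[1],v[0])))
E
```

```text
clock: 5.8
eef_pos: [475.0, 124.1, 63.0]
eef_rot: [3.142, 0.0, 0.816]
wrist_force: [0.5, 0.6, 0.4]
finger_gap: 0.1
finger_force: 0.0
yaw 46.74 pos [475.  124.1  63. ] shift/50 [ 0.043 -0.026  0.041] F [0.5 0.6 0.4] gap 0.1 t 5.8
133.70064087355973 136.91879267064033
```

```bash
python3 -m jog '[[0,[-0.0942,0.0016,0],-0.0111],[0,[-0.0942,0.0016,0],-0.0111],[0,[-0.0942,0.0016,0],-0.0111],[0,[-0.0942,0.0016,0],-0.0111],[0,[-0.0942,0.0016,0],-0.0111],[0,[-0.0942,0.0016,0],-0.0111]]'
python3 - <<'E'
from h import *
s=read_state();v=np.array(s["eef_pos"][:2])-B;print(np.hypot(*v),np.degrees(np.arctan2(v[1],v[0])))
go(*rim(148),61)
im=camera("scene");cv2.imwrite("pics/s2.png",cv2.resize(im[110:310,160:420,::-1],None,fx=3,fy=3))
E
```

```text
clock: 6.4
eef_pos: [458.3, 102.0, 63.1]
eef_rot: [3.141, -0.0, 1.025]
wrist_force: [0.8, 0.5, 0.1]
finger_gap: 0.6
finger_force: 0.9
133.74306954584912 148.83164713669964
yaw 58.72 pos [458.3 102.   63.1] shift/50 [ 0.039 -0.025  0.041] F [0.8 0.5 0.1] gap 0.6 t 6.4
```

View pics/s2.png

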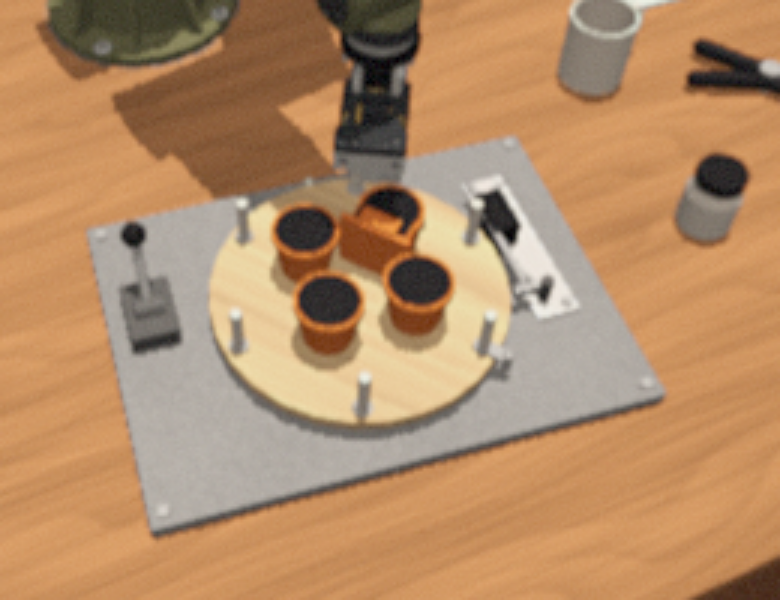

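The scene view shows the disc has turned. The wall pot is now at (385,225) and the lug at (502,358) is approaching the catch at (520,290). I'll continue pushing.

```bash
python3 -m jog '[[0,[-0.0942,0.0016,0],-0.0111],[0,[-0.0942,0.0016,0],-0.0111],[0,[-0.0942,0.0016,0],-0.0111],[0,[-0.0942,0.0016,0],-0.0111],[0,[-0.0942,0.0016,0],-0.0111],[0,[-0.0942,0.0016,0],-0.0111]]'
python3 -m jog '[[0,[-0.047,0.001,0],-0.0056],[0,[-0.047,0.001,0],-0.0056],[0,[-0.047,0.001,0],-0.0056],[0,[-0.047,0.001,0],-0.0056],[0,[-0.047,0.001,0],-0.0056],[0,[-0.047,0.001,0],-0.0056]]'
python3 -m jog '[[0,[-0.047,0.001,0],-0.0056],[0,[-0.047,0.001,0],-0.0056],[0,[-0.047,0.001,0],-0.0056],[0,[-0.047,0.001,0],-0.0056],[0,[-0.047,0.001,0],-0.0056],[0,[-0.047,0.001,0],-0.0056]]'
python3 - <<'E'
from h import *
s=read_state();v=np.array(s["eef_pos"][:2])-B;print(np.hypot(*v),np.degrees(np.arctan2(v[1],v[0])))
E
```

```text
clock: 7.05
eef_pos: [446.3, 76.5, 63.0]
eef_rot: [3.141, -0.0, 1.233]
wrist_force: [1.8, 0.3, -0.2]
finger_gap: 0.6
finger_force: 1.0
clock: 7.65
eef_pos: [442.3, 62.7, 63.0]
eef_rot: [3.141, -0.0, 1.34]
wrist_force: [1.7, 2.4, 0.3]
finger_gap: 0.4
finger_force: 0.9
clock: 8.25
eef_pos: [439.8, 48.8, 62.9]
eef_rot: [-3.141, -0.0, 1.446]
wrist_force: [-0.7, 1.2, 1.4]
finger_gap: 0.5
finger_force: 0.9
133.81144962854736 173.14777493621068
```

```bash
for i in 1; do python3 -m jog '[[0,[-0.047,0.001,0],-0.0056],[0,[-0.047,0.001,0],-0.0056],[0,[-0.047,0.001,0],-0.0056],[0,[-0.047,0.001,0],-0.0056],[0,[-0.047,0.001,0],-0.0056]]';  python3 -m jog '[[0,[-0.047,0.001,0],-0.0056],[0,[-0.047,0.001,0],-0.0056],[0,[-0.047,0.001,0],-0.0056],[0,[-0.047,0.001,0],-0.0056],[0,[-0.047,0.001,0],-0.0056]]'; done
python3 - <<'E'
from h import *
s=read_state();v=np.array(s["eef_pos"][:2])-B;print(np.hypot(*v),np.degrees(np.arctan2(v[1],v[0])))
E
```

```text
clock: 8.75
eef_pos: [439.0, 37.1, 62.9]
eef_rot: [-3.141, -0.0, 1.534]
wrist_force: [1.0, 3.1, 1.3]
finger_gap: 0.5
finger_force: 1.8
clock: 9.25
eef_pos: [439.3, 25.4, 62.9]
eef_rot: [-3.141, -0.0, 1.622]
wrist_force: [-1.1, 5.7, 0.9]
finger_gap: 0.3
finger_force: 2.6
133.62482052799567 -176.81541504564206
```

```bash
python3 -m jog '[[0,[-0.0236,0.0005,0],-0.0028],[0,[-0.0236,0.0005,0],-0.0028],[0,[-0.0236,0.0005,0],-0.0028],[0,[-0.0236,0.0005,0],-0.0028]]'|grep -E "pos|force"; python3 -m jog '[[0,[-0.0236,0.0005,0],-0.0028],[0,[-0.0236,0.0005,0],-0.0028],[0,[-0.0236,0.0005,0],-0.0028],[0,[-0.0236,0.0005,0],-0.0028]]'|grep -E "pos|force"
```

```text
eef_pos: [439.6, 20.8, 62.9]
wrist_force: [-0.3, 6.1, 3.0]
finger_force: 2.9
eef_pos: [440.2, 16.1, 62.9]
wrist_force: [-0.8, 7.0, 2.6]
finger_force: 3.2
```

```bash
python3 -m jog '[[0,[-0.0236,0.0005,0],-0.0028],[0,[-0.0236,0.0005,0],-0.0028],[0,[-0.0236,0.0005,0],-0.0028]]'|grep -E "pos|wrist_force"; python3 -m jog '[[0,[-0.0118,0,0],-0.0014],[0,[-0.0118,0,0],-0.0014],[0,[-0.0118,0,0],-0.0014]]'|grep -E "pos|wrist_force"
```

```text
eef_pos: [440.6, 12.8, 62.9]
wrist_force: [-0.3, 10.4, 3.4]
eef_pos: [440.9, 11.3, 62.9]
wrist_force: [-1.2, 10.8, 4.4]
```

```bash
python3 -m jog '[[0,[-0.0118,0,0],-0.0014],[0,[-0.0118,0,0],-0.0014],[0,[-0.0118,0,0],-0.0014]]'|grep -E "pos|wrist_force"
```

```text
eef_pos: [441.1, 9.6, 62.9]
wrist_force: [-1.6, 11.0, 3.4]
```

```bash
python3 -m jog '[[0,[-0.0118,0,0],-0.0014],[0,[-0.0118,0,0],-0.0014]]'|grep -E "pos|wrist_force"
```

```text
eef_pos: [441.4, 8.5, 62.9]
wrist_force: [-1.5, 11.3, 3.7]
```

```bash
python3 -m jog '[[0,[-0.0118,0,0],-0.0014],[0,[-0.0118,0,0],-0.0014]]'|grep -E "pos|wrist_force"
```

```text
eef_pos: [441.6, 7.4, 62.9]
wrist_force: [-1.0, 11.3, 3.2]
```

```bash
python3 -m jog '[[0,[-0.0118,0,0],-0.0014],[0,[-0.0118,0,0],-0.0014]]'|grep -E "pos|wrist_force"
```

```text
eef_pos: [441.8, 6.3, 62.9]
wrist_force: [-1.5, 12.1, 3.9]
```

```bash
python3 -m jog '[[0,[-0.0118,0,0],-0.0014],[0,[-0.0118,0,0],-0.0014]]'|grep -E "pos|wrist_force"
```

```text
eef_pos: [442.0, 5.1, 62.9]
wrist_force: [-1.3, 12.7, 3.3]
```

```bash
python3 -m jog '[[0,[-0.0118,0,0],-0.0014],[0,[-0.0118,0,0],-0.0014]]'|grep -E "pos|wrist_force"
```

```text
eef_pos: [442.3, 4.0, 62.9]
wrist_force: [-1.2, 12.1, 3.0]
```

```bash
python3 -m jog '[[0,[-0.0118,0,0],-0.0014],[0,[-0.0118,0,0],-0.0014]]'|grep -E "pos|wrist_force"
```

```text
eef_pos: [442.5, 2.9, 62.9]
wrist_force: [-0.0, 13.3, 3.9]
```

```bash
python3 -m jog '[[0,[-0.0118,0,0],-0.0014],[0,[-0.0118,0,0],-0.0014]]'|grep -E "pos|wrist_force"
```

```text
eef_pos: [442.8, 1.7, 62.9]
wrist_force: [-0.8, 13.3, 3.5]
```

```bash
python3 -m jog '[[0,[-0.0118,0,0],-0.0014],[0,[-0.0118,0,0],-0.0014]]'|grep -E "pos|wrist_force"
```

```text
eef_pos: [443.1, 0.6, 62.9]
wrist_force: [-1.8, 13.0, 3.5]
```

```bash
python3 -m jog '[[0,[-0.0118,0,0],-0.0014]]'|grep -E "pos|wrist_force"
```

```text
eef_pos: [443.3, 0.1, 62.9]
wrist_force: [-1.8, 13.2, 3.1]
```

```bash
python3 -m jog '[[0,[-0.0118,0,0],-0.0014],[0,[-0.0118,0,0],-0.0014]]'|grep -E "pos|wrist_force"
```

```text
eef_pos: [443.6, -1.1, 62.9]
wrist_force: [-0.8, 12.2, 3.5]
```

```bash
python3 -m jog '[[0,[-0.0118,0,0],-0.0014],[0,[0,0,0],0]]'|grep -E "pos|wrist_force"
```

```text
eef_pos: [443.8, -1.9, 62.9]
wrist_force: [-0.7, 9.2, 2.4]
```

```bash
python3 -m jog '[[0,[-0.0118,0,0],-0.0014],[0,[-0.0118,0,0],-0.0014]]'|grep -E "pos|wrist_force"
```

```text
eef_pos: [444.1, -3.1, 62.9]
wrist_force: [0.1, 9.7, 2.1]
```

```bash
python3 -m jog '[[0,[-0.0118,0,0],-0.0014],[0,[0,0,0],0]]'|grep -E "pos|wrist_force"
```

```text
eef_pos: [444.4, -4.0, 62.9]
wrist_force: [1.6, 6.0, 0.7]
```

```bash
python3 -m jog '[[0,[-0.0118,0,0],-0.0014],[0,[-0.0118,0,0],-0.0014]]'|grep -E "pos|wrist_force"
```

```text
eef_pos: [444.7, -4.9, 62.9]
wrist_force: [0.7, 10.4, 1.5]
```

```bash
python3 -m jog '[[0,[-0.0118,0,0],-0.0014]]'|grep -E "pos|wrist_force"
```

```text
eef_pos: [444.8, -5.4, 63.0]
wrist_force: [-0.1, 9.8, 1.5]
```

```bash
python3 -m jog '[[0,[-0.0118,0,0],-0.0014],[0,[-0.0118,0,0],-0.0014]]'|grep -E "pos|wrist_force"
```

```text
eef_pos: [445.1, -6.3, 62.9]
wrist_force: [0.1, 12.3, 3.2]
```

```bash
python3 -m jog '[[0,[-0.0118,0,0],-0.0014]]'|grep -E "pos|wrist_force"
```

```text
eef_pos: [445.2, -6.7, 62.9]
wrist_force: [-0.0, 15.0, 3.2]
```

Force is rising against the rubber pad.

```bash
python3 -m jog '[[0,[-0.0118,0,0],-0.0014]]'|grep -E "pos|wrist_force"
```

```text
eef_pos: [445.3, -7.1, 62.9]
wrist_force: [-1.4, 16.8, 3.5]
```

```bash
python3 -m jog '[[0,[-0.006,0,0],-0.0007]]'|grep -E "pos|wrist_force"
```

```text
eef_pos: [445.4, -7.3, 62.9]
wrist_force: [-0.7, 17.5, 4.3]
```

```bash
python3 -m jog '[[0,[-0.006,0,0],0],[0,[0,0,0],0]]'|grep -E "pos|wrist_force"; python3 -m jog '[[0,[0.02,0,0],0],[0,[0.02,0,0],0],[0,[0.02,0,0],0],[0,[0.02,0,0],0],[0,[0.02,0,0],0],[0,[0.02,0,0],0],[0,[0.02,0,0],0],[0,[0.02,0,0],0],[0,[0.03,0,0],0],[0,[0.03,0,0],0],[0,[0.03,0,0],0],[0,[0.03,0,0],0]]'; python3 -m jog '[[0,[0.03,0,0],0],[0,[0.03,0,0],0],[0,[0.03,0,0],0],[0,[0.03,0,0],0],[0,[0,0,0],0]]'
```

```text
eef_pos: [445.4, -7.4, 62.9]
wrist_force: [-0.7, 17.5, 4.3]
clock: 15.65
eef_pos: [441.4, 4.8, 62.9]
eef_rot: [-3.142, 0.0, 1.878]
wrist_force: [-0.3, 0.2, 0.4]
finger_gap: 0.6
finger_force: 0.0
clock: 16.15
eef_pos: [439.6, 10.6, 63.0]
eef_rot: [-3.142, -0.0, 1.878]
wrist_force: [-0.2, 0.6, -0.1]
finger_gap: 0.8
finger_force: 0.0
```

```bash
python3 -m jog '[[0,[0,0,-0.4],0],[0,[0,0,-0.4],0],[0,[0,0,-0.4],0],[0,[0,0,-0.4],0],[0,[0,0,-0.4],0],[0,[0,0,0],-0.0446],[0,[0,0,0],-0.0446],[0,[0,0,0],-0.0446],[0,[0,0,0],-0.0446],[0,[0,0,0],-0.0446],[0,[0,0,0],-0.0446],[0,[0,0,0],-0.0446],[0,[0,0,0],-0.0446],[0,[0,0,0],0]]'
python3 - <<'E'
from h import *
p=[572.7,32.8,-.144]
go(*board(p,[[-78.4-46,-205,150]])[0])
im=camera("scene");cv2.imwrite("pics/s3.png",cv2.resize(im[110:310,160:420,::-1],None,fx=3,fy=3))
E
```

```text
clock: 17.55
eef_pos: [439.6, 10.4, 162.9]
eef_rot: [-3.142, -0.0, 3.001]
wrist_force: [-0.5, 0.1, -0.2]
finger_gap: 0.4
finger_force: 0.0
yaw 171.94 pos [439.6  10.4 162.9] shift/50 [-0.071 -3.274  0.259] F [-0.5  0.1 -0.2] gap 0.4 t 17.55
```

View pics/s3.png

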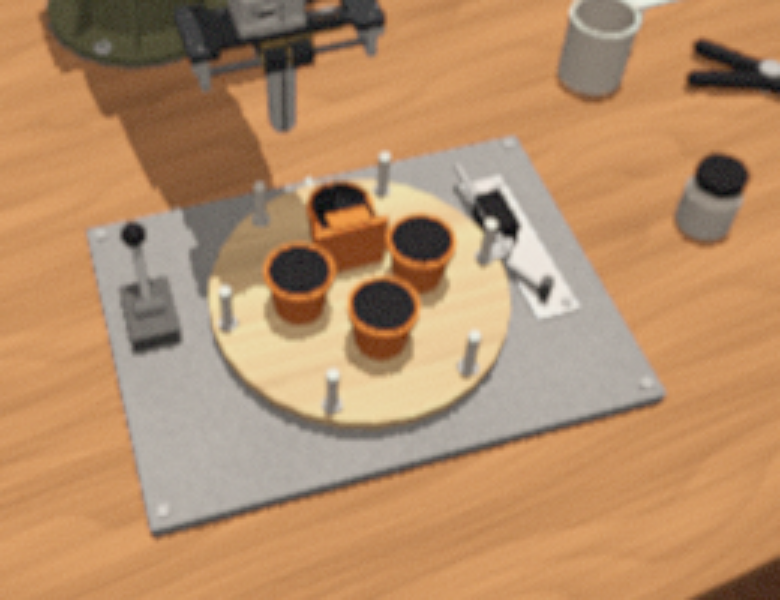

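The wall pot at (345,225) faces front and the lug is held against the plunger at (500,245) with the latch arm behind it, so it's latched. Next is the lever, whose ball is at (133,234).

```bash
python3 -m jog '[[0,[-0.007,-0.327,0],0],[0,[-0.007,-0.327,0],0],[0,[-0.007,-0.327,0],0],[0,[-0.007,-0.327,0],0],[0,[-0.007,-0.327,0],0],[0,[-0.007,-0.327,0],0],[0,[-0.007,-0.327,0],0],[0,[-0.007,-0.327,0],0],[0,[-0.007,-0.327,0],0],[0,[-0.007,-0.327,0],0],[0,[0,0,0.25],0],[0,[0,0,0.25],0],[0,[0,0,0.25],0],[0,[0,0,0.25],0],[0,[0,0,0.25],0],[0,[0,0,0],0]]'
python3 - <<'E'
from h import *
p=[572.7,32.8,-.144]
go(*board(p,[[-78.4-21,-205,100]])[0]);go(*board(p,[[-1.6-21,-205,100]])[0])
im=camera("side");cv2.imwrite("pics/d1.png",cv2.resize(im[110:310,180:440,::-1],None,fx=3,fy=3))
E
```

```text
clock: 19.2
eef_pos: [418.9, -150.9, 98.3]
eef_rot: [3.141, -0.003, 2.999]
wrist_force: [-0.7, 0.5, -0.1]
finger_gap: 0.5
finger_force: 0.0
yaw 171.8 pos [ 418.9 -150.9   98.3] shift/50 [-0.529 -0.023 -0.033] F [-0.7  0.5 -0.1] gap 0.5 t 19.2
yaw 171.8 pos [ 418.9 -150.9   98.3] shift/50 [-2.065 -0.025 -0.033] F [-0.7  0.5 -0.1] gap 0.5 t 19.2
```

View pics/d1.png

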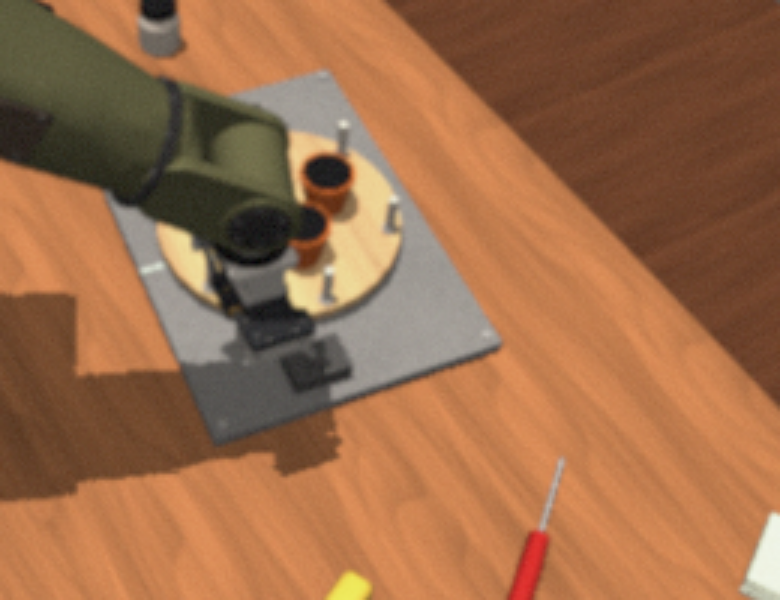

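The gripper is just in front of the lever block at (315,360) and is clear of it. I'll push slowly along tool -x.

```bash
python3 -m jog '[[0,[-0.1,-0.02,0],0],[0,[-0.1,0,0],0],[0,[-0.1,0,0],0],[0,[-0.1,0,0],0],[0,[-0.1,0,0],0],[0,[-0.1,0,0],0],[0,[-0.1,0,0],0],[0,[-0.1,0,0],0],[0,[-0.1,0,0],0],[0,[-0.1,0,0],0]]'|grep -E "pos|wrist_force"; python3 -m jog '[[0,[-0.1,0,0],0],[0,[-0.1,0,0],0],[0,[-0.1,0,0],0],[0,[-0.1,0,0],0],[0,[-0.1,0,0],0],[0,[-0.1,0,0],0],[0,[-0.1,0,0],0],[0,[-0.1,0,0],0],[0,[-0.05,0,0],0],[0,[-0.05,0,0],0],[0,[0,0,0],0]]'|grep -E "pos|wrist_force"
```

```text
eef_pos: [469.6, -160.1, 100.4]
wrist_force: [-0.5, -0.2, 1.2]
eef_pos: [513.9, -166.5, 100.4]
wrist_force: [-0.3, 0.6, -0.4]
```

```bash
python3 -m jog '[[0,[-0.03,0,0],0],[0,[-0.03,0,0],0],[0,[-0.03,0,0],0]]'|grep -E "pos|wrist_force"
```

```text
eef_pos: [518.0, -167.1, 100.4]
wrist_force: [-6.7, 1.3, 1.1]
```

```bash
python3 -m jog '[[0,[-0.015,0,0],0],[0,[0,0,0],0]]'|grep -E "pos|wrist_force"
```

```text
eef_pos: [518.1, -167.1, 100.3]
wrist_force: [-9.1, 1.4, 3.0]
```

```bash
python3 -m jog '[[0,[-0.015,0,0],0],[0,[0,0,0],0]]'|grep -E "pos|wrist_force"
```

```text
eef_pos: [518.3, -167.1, 100.2]
wrist_force: [-12.5, 2.4, 5.5]
```

At the stop: it is stiff, and the position matches the expected 519. Backing off, lifting and checking.

```bash
python3 -m jog '[[0,[0.05,0,0],0],[0,[0.1,0,0],0],[0,[0.2,0,0],0],[0,[0.3,0,0],0],[0,[0.3,0,0],0],[0,[0.3,0,-0.2],0],[0,[0.3,0,-0.4],0],[0,[0.3,0,-0.4],0],[0,[0.3,0,-0.4],0],[0,[0.3,0,-0.4],0],[0,[0.2,0,-0.4],0],[0,[0,0,0],0]]'
python3 - <<'E'
from h import *
a=camera("scene")[110:310,160:420,::-1];b=camera("side")[110:310,180:440,::-1]
cv2.imwrite("pics/e.png",cv2.resize(np.vstack([a,b]),(520,600) if 0 else None,fx=1.5,fy=1.5))
cv2.imwrite("pics/e1.png",cv2.resize(a,None,fx=3,fy=3))
print(proj("scene",board([572.7,32.8,-.144],[[-1.6,-205,110]]))*3-[480,330])
for t in (-.1,-.05,0,.05):print(t,(proj("scene",board([572.7,32.8,-.144],posts(t)))*3-[480,330]).round().tolist())
E
```

```text
clock: 23.25
eef_pos: [388.3, -148.6, 212.7]
eef_rot: [-3.14, 0.004, 2.998]
wrist_force: [0.2, -0.3, -0.8]
finger_gap: 0.1
finger_force: 0.0
[[147.25047863 297.04915531]]
-0.1 [[462.0, 346.0], [496.0, 236.0], [399.0, 159.0], [270.0, 177.0], [220.0, 277.0], [314.0, 370.0]]
-0.05 [[467.0, 342.0], [494.0, 231.0], [393.0, 157.0], [265.0, 180.0], [221.0, 283.0], [321.0, 372.0]]
0 [[472.0, 338.0], [492.0, 226.0], [387.0, 156.0], [260.0, 184.0], [222.0, 288.0], [328.0, 373.0]]
0.05 [[477.0, 333.0], [489.0, 221.0], [380.0, 155.0], [255.0, 188.0], [224.0, 294.0], [336.0, 375.0]]
```

View pics/e1.png

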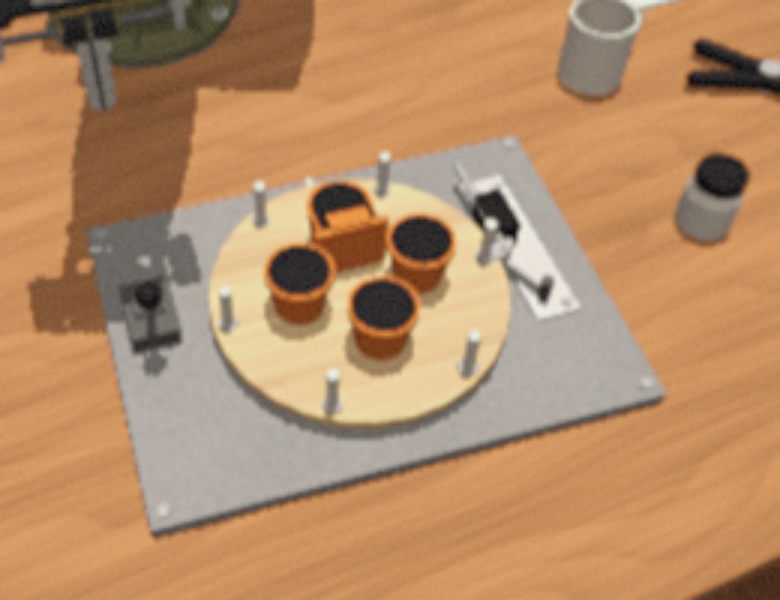

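The lever ball is at (148,295), where its stop predicts (147,297). The posts fit θ≈0 and haven't moved since release, and the neighbouring objects are untouched.

```bash
python3 -c "
from cell import *
print(sign_off())"
```

```text
the job is handed in; nothing more can be done
None
```

The turntable is latched with the flat-backed pot facing front (highest push reading about 18 N), the lock lever is fully over against its stop, nothing else was disturbed that the camera could see, and the job is handed in at about 23 s.

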